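# Lock a vial rack in its holder with the squeeze-lever jaw

### The arm

A 7-joint arm with a two-finger parallel gripper is mounted at the origin on the work surface. World frame = base frame: x ahead of the robot, y to its left, z up, the work surface at z = 0. Lengths are in mm, angles in rad, forces in N, time in s.
With the tool pointing down it reaches from about 425 to 925 mm from the base axis. Payload 6.8 kg.
Tool frame: the origin (TCP) lies at the very end of the fingers, on their centre line; the grasp point (between the pads) lies 19 mm behind it (arm.tcp_to_grasp is the distance from the TCP to the grasp point, in mm); z points along the fingers, y is the line along which they close (so a half turn about z gives the same grasp; the last joint's range is limited). The gripper opens to 85 mm and grips with 20 to 120 N. Pads are 22 mm wide; open, the fingers measure 114 mm over their backs; the gripper's body (76 mm by 85 mm) begins 54 mm behind the grasp point. The pads swing forward as they close: fully open they stand 13 mm farther back than shut.
Start: joints at [-1.356, 0.477, 0.022, 1.555, -0.011, 1.109, -0.083], TCP at [214.122, 640.155, 231.308] pointing down, gripper open.
Joint ranges: [-2.96, 2.96], [-0.34, 2.1], [-1.41, 1.46], [0.24, 2.44], [-1.37, 4.51], [0.17, 1.92], [-2.96, 2.96]. Speed limits (rad/s): [2.39, 2.39, 3.14, 3.14, 3.14, 3.14, 3.14].

### API

Orientations are given as a rotation vector (axis times angle).
In Python, from plant import arm gives the robot as it stands.
- The arm moves only by the tool servo_tool, never from a script. Its argument "steps" is one flat list of numbers, 4 for each row, row after row: the shift along the tool's x, y, z scaled (see below), then the turn about the tool's z scaled (see below). In form: [x, y, z, spin, x, y, z, spin, ...]. A call has 1 to 12 rows; each row shifts and turns the commanded pose from where the row before left it, along the tool's axes as they then stand; what a row does not reach is not made up. The controller multiplies each number of a shift by 0.1 m and each number of a turn by 180 degrees. A row lasts 1/8 s, in which the tool goes at most 62.5 mm and 10.7 degrees, less where a joint would pass 70% of its speed; a pose out of reach is approached as far as the arm can. A call with a number of a shift or a turn outside -1 to 1 is refused whole. A call with a gripper value outside its range is refused whole. "claw" is the closure, from -1 (fully open) to 1 (shut), set as the call begins (left out, the last holds). The fingers move at their own pace and stop on an object; "squeeze" is the grip in N (left out, the last holds). Time passes only in rows, so rows that do not move let the fingers close. It gives the time, the measured TCP pose, the force, the opening and the grip force at its end, in the units of the state.
- arm.sense(): the state, without advancing time (a new reading comes with each control period).
- arm.snapshot(name): name is "side" or "top" or "wrist"; returns a dict with "pixels" (480x640x3 uint8, red, green, blue), "fx", "fy", "cx", "cy" (pixels), "R" (3x3) and "t" (3): a world point X has camera coordinates R X + t. Camera axes: x right, y down, z forward; pixel columns grow to the right and rows downward; lengths in mm; the calibration is good to about 2 mm. A picture is of the moment at which its call begins. There is no depth.
- arm.finish_job(): hands the job in; it is judged then, once.
The state is a dict: "time_s": time; "joint_pos": joint angles; "joint_velocities": joint speeds; "effort": joint torques, N m; "tcp_pos": TCP position; "eef_rot": TCP orientation; "ft_force": force on the tool from outside, world axes, zero at the start; "moment": the same for the moment, N m; "opening": finger opening in mm; "gripper_force": force on a finger pad.
Only numpy, scipy, OpenCV 4.12 (cv2) and the standard library are available. Lean on these libraries where they do the work, as an engineer would, in place of code of your own. Each camera call takes 0.05 s, during which the arm holds its last target. There are 200 camera calls.

### The job

Secure the vial rack in the bench holder: squeeze the release lever on the sliding jaw and keep it squeezed while you slide the jaw along, so that the jaw gently pushes the rack home against the end plate (the vials are glass; move the rack with the jaw only). Then let the lever go with the jaw locked in the notch nearest to the rack, the pawl dropped fully in, and leave everything else on the bench where it is.

Things in the scene. Friction and masses are not known exactly. Their poses are not given: they have to be found in the camera images.
- holder: Aluminium bed 400 x 116 x 12 mm fixed on the bench, a 9 mm high lip along each long side. Origin: centre of its underside; its x axis runs along the bed and is the sliding direction, +x towards the end plate; z up. Jaw, rack and end plate stand on the bed in that order.
- jaw_face (a point): Middle of the sliding jaw's pushing face, 15 mm above the bed top (27 mm above the bench); axes as the holder's. The jaw is a black plastic block guided on the bed; its face is a plate 84 mm wide, 8 mm thick, reaching 51 mm above the bed top, facing +x. It slides with about 2 N friction; the rack adds 1 to 6 N, a pawl riding on the teeth about 2 N.
- handle (a point): Grip point between post and lever, 92 mm above the bench, 62.5 mm to the -x side of the jaw's face, axes as the holder's. The fixed black post is 30 mm wide (y), 12 mm thick (0.5 to 12.5 mm in +x of this point), top 108 mm above the bench; 42 mm free space between post and jaw plate. Squeeze post and lever together from above, fingers closing along x.
- jaw (a joint): Position of the jaw along the holder's x axis in m, 0 to 0.18, growing towards the end plate. It starts somewhere in the first 30 mm with its pawl in the parking slot.
- lever (a joint): Release lever angle in rad: 0 released (pawl fully down), 0.25 fully squeezed; a spring resists with 5 to 8 N at grip height. Above 0.18 the pawl is clear of the teeth. Let go over a tooth, the pawl rests on it and the lever stays near 0.13; slid on, it drops into the next notch and blocks the jaw both ways, with about 2 mm of slack.
- stop_face (a point): Point on the middle of the end plate's face that looks back to the jaw (-x), 15 mm above the bed top; axes as the holder's. The end plate is aluminium, 92 mm wide, 45 mm high, 12 mm thick, clamped immovably on the bed at a place that varies.
- rack: Loose black vial rack lying on the bed between jaw and end plate: block 80 x 80 x 30 mm with nine glass vials with white caps standing 36 mm out of it (66 mm high in all), about 0.35 kg. Origin: centre of its underside; x nearly along the holder's x axis.
- meter: Bystander: hand multimeter lying flat, 140 x 75 x 36 mm. Origin: centre of its underside.
- vial: Bystander: single vial, 27 mm across, 62 mm high, standing. Origin: centre of its underside.
- speaker: Bystander: small loudspeaker, 66 mm across, 20 mm high. Origin: centre of its underside.
- driver: Bystander: screwdriver lying on the bench. Origin: at its middle.
- strip_mid (a point): Point fixed to the bed, on top of the steel notched strip (16 mm wide, 10 mm high) on the bed's middle line. Strip: at its -x end a long parking slot, then 9 teeth at 14 mm pitch (tooth 8 mm, notch 6 mm along x, 8 mm deep). The strip is clamped by hand up to 4 mm off either way along x, so the notches' exact places are unknown: find them by feel.
- lever_top (a point): Middle of the release lever's top end. Steel lever on the -x side of the post, 30 mm wide, 6 mm thick, hinged near the bed, top about 108 mm above the bench. Released it leans back: post and lever are together about 40 mm thick at grip height; fully squeezed it is upright and they are 24 mm thick (from 12.5 mm in +x to 11.5 mm in -x of the grip point).
- pawl (a point): Lower tip of the pawl, a steel finger 4 mm long (x) and 12 mm wide on an arm behind the lever, 116 mm to the -x side of the jaw's face. Fully down it is 16 mm above the bench; on a tooth, 22 mm.

How it is judged:
By the outcome, as a careful person would: the job done as asked, in the order asked, and still so for the second after the job is handed in, with the robot touching nothing.
It also fails if it takes over 48 s, if anything falls off the work surface, if the arm or the gripper's body presses on something with over 40 N, if the wrist force passes 120 N, or if a joint passes its speed limit or range.

## Working session

There is one attempt and no reset: what is moved stays moved. The work goes in short steps, Python scripts to look and compute and a tool call to move; the robot and the scene stay as the last step left them, time stands still between calls to the robot, and variables do not carry over. Pictures are saved under pics/ and viewed, at most 10 in all, crops included, and the job is handed in when it is done.

Besides the shell and the picture viewer there is one more tool, called after "Call:" by a JSON object that holds its "method" and its "body", one argument or row to a line. servo_tool: Moves the arm, as the interface text tells. Its arguments: {"type":"object","properties":{"steps":{"type":"array"},"claw":{"type":"number"},"squeeze":{"type":"number"}},"required":["steps"]}

```bash
mkdir -p pics; python3 - <<'E'
from plant import arm
import cv2,numpy as np,pickle
s=arm.sense();print(s)
for n in("top","side"):
    d=arm.snapshot(n);pickle.dump(d,open(n+".pkl","wb"));cv2.imwrite(f"pics/{n}0.png",d["pixels"][:,:,::-1])
    print(n,d["fx"],d["cx"],d["cy"],np.array(d["R"]).round(3).tolist(),d["t"])
E
```

```text
{'time_s': 0.0, 'joint_pos': array([-1.3561156 ,  0.47781174,  0.02234456,  1.55643199, -0.01151199,
        1.10931799, -0.08309954]), 'joint_velocities': array([ 0.00045206, -0.00178654, -0.00047169,  0.00048624, -0.00069447,
       -0.0005928 ,  0.00018641]), 'effort': array([-8.56173319e-04, -5.96458268e+01,  1.60718735e+00, -2.81193370e+01,
        1.22806284e-02,  9.19874583e-03, -8.34082414e-06]), 'tcp_pos': array([213.93976268, 639.57777018, 230.32623137]), 'eef_rot': array([-5.04777804e-01, -3.10060318e+00,  2.87947888e-03]), 'ft_force': array([-0.17755324, -0.33169504,  0.56754631]), 'moment': array([0.03003881, 0.01743191, 0.00793303]), 'gripper_force': 0.0, 'opening': 84.81513414829779}
top 456.15141310117804 318.03377731280267 236.28822064641975 [[0.013, -1.0, -0.012], [-0.986, -0.01, -0.169], [0.169, 0.014, -0.986]] [ 91.78504927 626.47882511 755.14128675]
side 532.3684413236797 320.55746499555863 240.17284539094604 [[0.768, -0.64, -0.011], [-0.341, -0.394, -0.853], [0.542, 0.659, -0.521]] [-434.57104746  313.87028564  561.3261536 ]
```

View pics/top0.png

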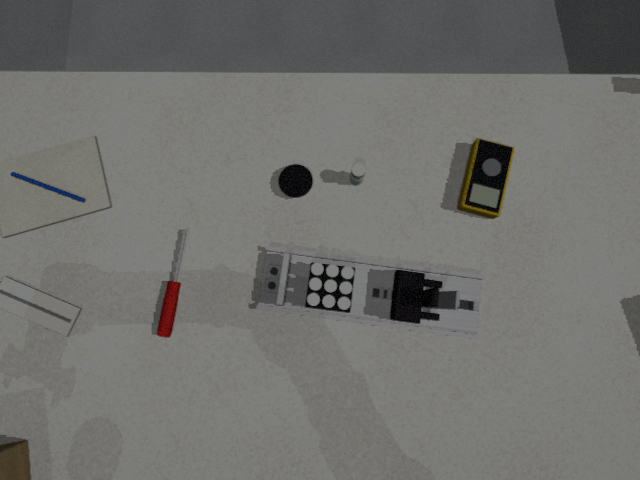

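View pics/side0.png

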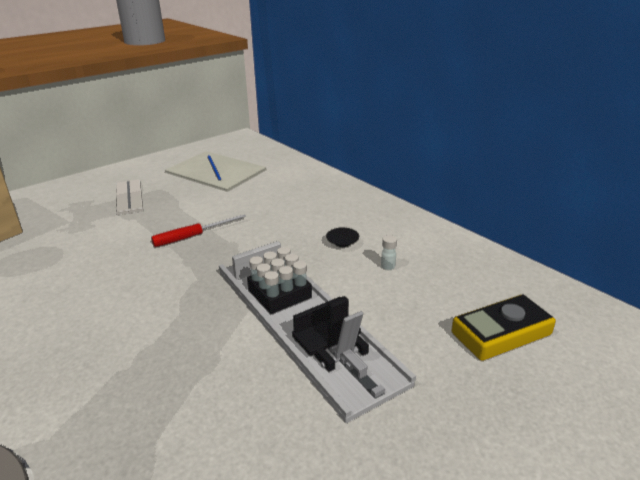

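```bash
python3 - <<'E'
import cv2,pickle
d=pickle.load(open("top.pkl","rb"))["pixels"][:,:,::-1]
a=cv2.resize(d[235:345,245:495],None,fx=3.2,fy=3.2,interpolation=cv2.INTER_CUBIC)
cv2.imwrite("pics/t1.png",cv2.convertScaleAbs(a,alpha=1.6))
d=pickle.load(open("side.pkl","rb"))["pixels"][:,:,::-1]
a=cv2.resize(d[230:430,210:420],None,fx=3,fy=3,interpolation=cv2.INTER_CUBIC)
cv2.imwrite("pics/s1.png",cv2.convertScaleAbs(a,alpha=1.6))
E
```

```text
(no output)
```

View pics/t1.png

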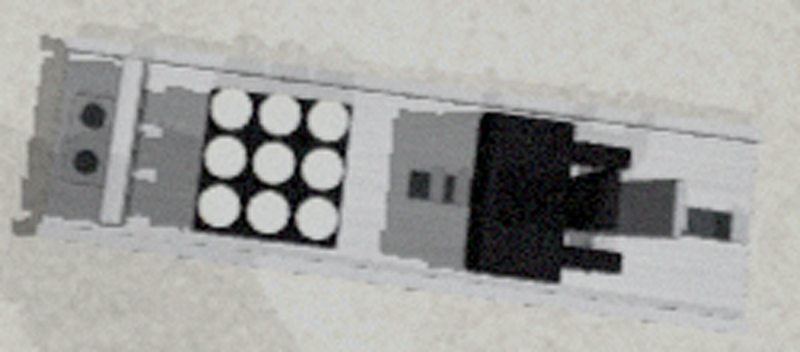

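View pics/s1.png

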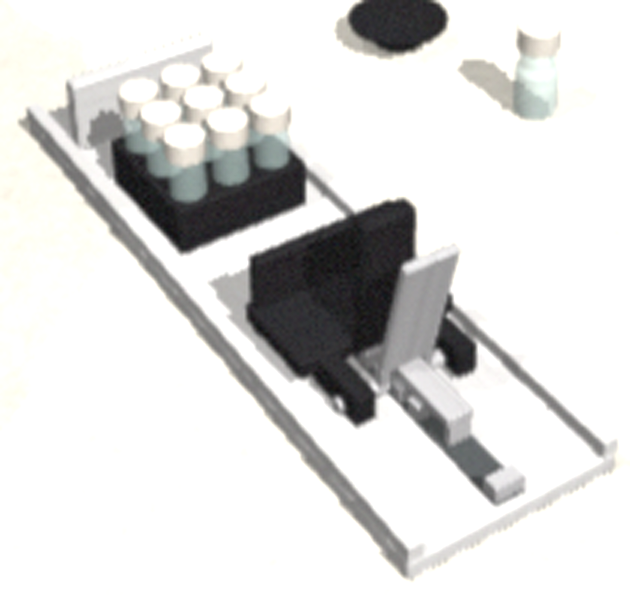

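```bash
cat > m.py <<'E'
import numpy as np,pickle
from scipy.optimize import least_squares
def proj(d,X):
    c=np.array(d["R"])@X+np.array(d["t"]);return np.array([d["fx"]*c[0]/c[2]+d["cx"],d["fy"]*c[1]/c[2]+d["cy"]])
def H(p,l):
    c,s=np.cos(p[2]),np.sin(p[2]);return np.array([p[0]+c*l[0]-s*l[1],p[1]+s*l[0]+c*l[1],l[2]])
E
python3 - <<'E'
from m import *
T=pickle.load(open("top.pkl","rb"));S=pickle.load(open("side.pkl","rb"))
s=lambda u,v:(S,np.array([210+u/3,230+v/3]));t=lambda u,v:(T,np.array([245+u/3.2,235+v/3.2]))
# params x,y,yaw, face, stop, rack x,y,yaw(holder)
O=[(s(410,572),'h',(-200,58,0)),(s(612,468),'h',(-200,-58,0)),(s(33,108),'h',(200,58,21)),
(t(757,141),'h',(-200,-58,21)),(t(740,328),'h',(-200,58,12)),
(s(433,254),'j',(-91,0,107)),(s(251,262),'j',(-8,42,63)),(s(411,208),'j',(-8,-42,63)),(t(482,113),'j',(0,-42,14)),(t(467,270),'j',(0,42,14)),
(s(77,92),'s',(0,46,57)),(s(212,50),'s',(0,-46,57)),(t(145,60),'s',(0,-46,57)),(t(123,222),'s',(0,46,57)),
(s(185,250),'r',(-40,40,12)),(s(118,185),'r',(40,40,12)),(s(303,203),'r',(-40,-40,12)),(t(212,88),'r',(40,-40,42)),(t(335,247),'r',(-40,40,42)),(t(195,228),'r',(40,40,42))]
def f(p,full=False):
    r=[]
    for (d,px),k,l in O:
        l=np.array(l,float)
        if k=='j': l[0]+=p[3]
        if k=='s': l[0]+=p[4]
        if k=='r': l=H(p[5:8],l)
        r.append(proj(d,H(p,l))-px)
    return np.array(r) if full else np.ravel(r)
z=least_squares(f,[500,100,1.5,-50,150,80,0,0],loss='soft_l1')
p=z.x;print(p.round(3))
for o,r in zip(O,f(p,True)):print(o[1],o[2],r.round(1))
hd=H(p,(p[3]-62.5,0,92));print("handle",hd,"stop gap",p[4]-p[3]-80)
np.save("p.npy",p)
E
```

```text
[ 5.32553e+02  4.60600e+00  1.45100e+00 -4.42670e+01  1.47339e+02
  7.07990e+01  2.94900e+00  1.90000e-02]
h (-200, 58, 0) [-1.3  1.9]
h (-200, -58, 0) [-0.  -1.1]
h (200, 58, 21) [-3.7 -1.9]
h (-200, -58, 21) [ 1.6 -5.9]
h (-200, 58, 12) [0.5 0.3]
j (-91, 0, 107) [-0.3 -0.2]
j (-8, 42, 63) [1.9 0.7]
j (-8, -42, 63) [-3.5 -1.3]
j (0, -42, 14) [0.4 0.8]
j (0, 42, 14) [ 0.3 -2.2]
s (0, 46, 57) [-1.7 -2. ]
s (0, -46, 57) [ 0.4 -3.8]
s (0, -46, 57) [ 1.1 -1.4]
s (0, 46, 57) [0.4 0.4]
r (-40, 40, 12) [-1.4  1.8]
r (40, 40, 12) [-2.3 -1.3]
r (-40, -40, 12) [ 1.2 -0.1]
r (40, -40, 42) [-0.2 -1.1]
r (-40, 40, 42) [ 1.5 -0.5]
r (40, 40, 42) [-0.1  0.2]
handle [ 519.84529226 -101.4021739    92.        ] stop gap 111.60568280397422
```

```bash
python3 - <<'E'
from m import *
from scipy.spatial.transform import Rotation as Ro
from plant import arm
T=pickle.load(open("top.pkl","rb"));S=pickle.load(open("side.pkl","rb"))
s=lambda u,v:(S,np.array([210+u/3,230+v/3]));t=lambda u,v:(T,np.array([245+u/3.2,235+v/3.2]))
O=[(s(410,572),'h',(-200,58,0)),(s(612,466),'h',(-200,-58,0)),
(s(433,254),'j',(-91,0,107)),(s(251,260),'j',(-8,42,63)),(t(482,113),'j',(0,-42,14)),(t(467,270),'j',(0,42,14)),
(s(77,92),'s',(0,46,57)),(t(145,60),'s',(0,-46,57)),(t(123,222),'s',(0,46,57)),
(s(185,250),'r',(-40,40,12)),(s(118,185),'r',(40,40,12)),(s(303,203),'r',(-40,-40,12)),(t(212,88),'r',(40,-40,42)),(t(335,247),'r',(-40,40,42)),(t(195,228),'r',(40,40,42))]
def f(p,full=False):
    r=[]
    for (d,px),k,l in O:
        l=np.array(l,float)
        if k=='j': l[0]+=p[3]
        if k=='s': l[0]+=p[4]
        if k=='r': l=H(p[5:8],l)
        r.append(proj(d,H(p,l))-px)
    return np.array(r) if full else np.ravel(r)
p=least_squares(f,[500,100,1.5,-50,150,80,0,0],loss='soft_l1').x;print(p.round(3))
print(f(p,True).round(1).tolist())
hd=H(p,(p[3]-62.5,0,92));print("handle",hd,"gap",p[4]-p[3]-80)
np.save("p.npy",p)
st=arm.sense();R=Ro.from_rotvec(st["eef_rot"]).as_matrix();print(R.round(3))
c,sn=np.cos(p[2]),np.sin(p[2])
print("spin err to align tool y with holder x:",np.degrees(np.arctan2(R[:,0]@[c,sn,0],R[:,1]@[c,sn,0])))
E
```

```text
[ 5.32588e+02  4.78700e+00  1.45600e+00 -4.35400e+01  1.47516e+02
  7.06270e+01  2.66100e+00  1.50000e-02]
[[-0.7, 1.7], [0.2, -0.9], [-0.3, -0.7], [1.7, 1.0], [-0.2, 0.6], [-0.1, -2.4], [-2.1, -1.9], [0.7, -1.1], [0.3, 0.8], [-1.4, 1.8], [-2.3, -1.3], [1.2, -0.1], [-0.2, -1.1], [1.5, -0.5], [-0.1, 0.2]]
handle [ 520.41571067 -100.55198191   92.        ] gap 111.05599610915863
[[-0.948  0.317 -0.   ]
 [ 0.317  0.948 -0.002]
 [-0.    -0.002 -1.   ]]
spin err to align tool y with holder x: 11.904198204382627
```

Call:
{"method": "servo_tool", "body": {
  "steps": [0, 0, 0, -0.033, 0, 0, 0, -0.033, -0.4, -0.3, 0, 0, -0.4, -0.4, 0, 0, -0.35, -0.45, 0, 0, -0.35, -0.5, 0, 0, -0.3, -0.5, 0, 0, -0.3, -0.5, 0, 0, -0.3, -0.5, 0, 0, -0.3, -0.5, 0, 0, -0.25, -0.5, 0, 0, -0.25, -0.5, 0, 0],
  "claw": -1,
  "squeeze": 30
}}

```text
time_s: 1.6
tcp_pos: [478.6, 139.5, 231.2]
eef_rot: [-0.181, -3.136, -0.0]
ft_force: [0.3, 0.7, -0.6]
opening: 85.9
gripper_force: 0.0
```

```bash
cat > rel.py <<'E'
from m import *
from scipy.spatial.transform import Rotation as Ro
from plant import arm
p=np.load("p.npy");st=arm.sense();R=Ro.from_rotvec(st["eef_rot"]).as_matrix()
c,s=np.cos(p[2]),np.sin(p[2])
def show(tgt):
    d=R.T@(np.array(tgt)-st["tcp_pos"]);print("tool delta mm",d.round(1))
    print("spin deg (world ccw)",np.degrees(np.arctan2(R[:,0]@[c,s,0],R[:,1]@[c,s,0])).round(2),"tcp",st["tcp_pos"].round(1),"t",st["time_s"],"F",st["ft_force"].round(1),st["opening"])
    q=st["tcp_pos"][:2]-p[:2];print("holder-frame tcp",(c*q[0]+s*q[1]).round(1),(-s*q[0]+c*q[1]).round(1))
E
python3 -c "
from rel import *
show(H(p,(p[3]-62,0,180)))"
```

```text
tool delta mm [ -69.2 -233.2   51.2]
spin deg (world ccw) 0.03 tcp [478.6 139.5 231.2] t 1.6 F [ 0.3  0.7 -0.6] 85.86291269339526
holder-frame tcp 127.6 69.1
```

Call:
{"method": "servo_tool", "body": {
  "steps": [-0.15, -0.5, 0, 0, -0.15, -0.5, 0, 0, -0.15, -0.5, 0.05, 0, -0.15, -0.45, 0.1, 0, -0.09, -0.38, 0.15, 0, 0, 0, 0.1, 0, 0, 0, 0, 0]
}}

```text
time_s: 2.48
tcp_pos: [519.3, -97.3, 190.3]
eef_rot: [-0.181, -3.134, -0.001]
ft_force: [-0.3, -0.2, -0.7]
opening: 85.4
gripper_force: 0.0
```

```bash
python3 - <<'E'
from rel import *
import cv2
show(H(p,(p[3]-62,0,180)))
d=arm.snapshot("wrist");pickle.dump(d,open("wrist.pkl","wb"));cv2.imwrite("pics/w1.png",cv2.convertScaleAbs(d["pixels"][:,:,::-1],alpha=1.5))
for n,l in dict(postL=(p[3]-50,15,108),postR=(p[3]-50,-15,108),postbL=(p[3]-62,15,108),lev=(p[3]-91,0,107),plateL=(p[3],42,63),plateR=(p[3],-42,63)).items():print(n,proj(d,H(p,l)).round(0))
E
```

```text
tool delta mm [-1.5 -2.6 10.3]
spin deg (world ccw) 0.01 tcp [519.3 -97.3 190.3] t 2.475 F [-0.3 -0.2 -0.7] 85.38279489513084
holder-frame tcp -102.9 1.5
postL [334. 227.]
postR [334. 267.]
postbL [317. 227.]
lev [275. 247.]
plateL [397. 176.]
plateR [389. 275.]
```

View pics/w1.png

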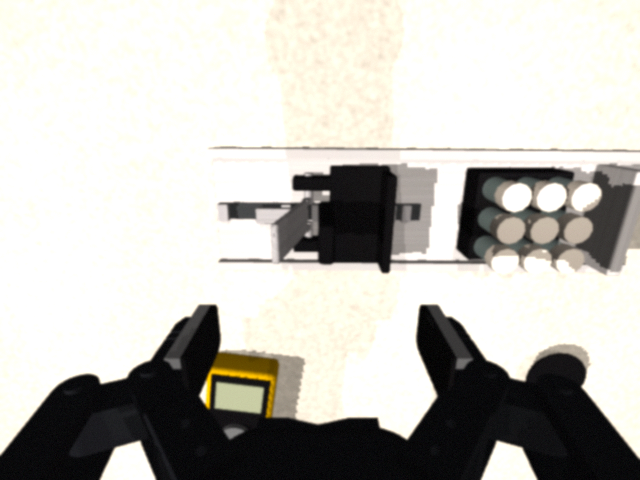

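```bash
python3 - <<'E'
from m import *
import cv2
p=np.load("p.npy");d=pickle.load(open("wrist.pkl","rb"))
im=cv2.convertScaleAbs(d["pixels"][:,:,::-1],alpha=2.0)
x0,y0,k=200,135,3.5
im=cv2.resize(im[y0:y0+145,x0:x0+225],None,fx=k,fy=k,interpolation=cv2.INTER_CUBIC)
def L(pts,c):
    q=[((proj(d,H(p,l))-[x0,y0])*k).astype(int).tolist() for l in pts]
    cv2.polylines(im,[np.array(q)],True,c,1)
f=p[3]
L([(-200,58,21),(200,58,21)],(0,0,255));L([(-200,-58,21),(200,-58,21)],(0,0,255));L([(-200,58,0),(-200,-58,0)],(0,0,255))
L([(f,42,63),(f,-42,63),(f-8,-42,63),(f-8,42,63)],(0,200,0))
L([(f-50,15,108),(f-50,-15,108),(f-62,-15,108),(f-62,15,108)],(255,0,0))
L([(f-88,15,107),(f-88,-15,107),(f-94,-15,107),(f-94,15,107)],(255,0,255))
cv2.imwrite("pics/w2.png",im)
E
```

```text
(no output)
```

View pics/w2.png

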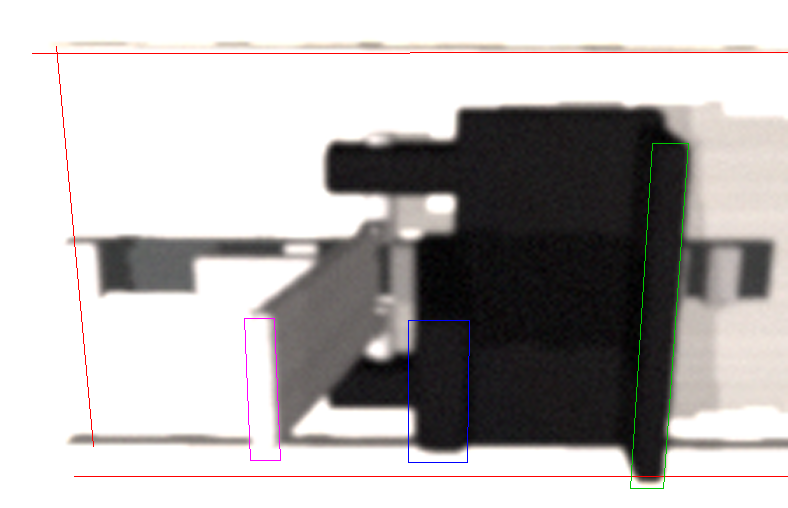

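Call:
{"method": "servo_tool", "body": {
  "steps": [0, -0.026, 0.3, 0, 0, 0, 0.3, 0, 0, 0, 0.2, 0, 0, 0, 0.15, 0, 0, 0, 0.12, 0, 0, 0, 0.1, 0, 0, 0, 0, 0, 0, 0, 0, 0]
}}

```text
time_s: 3.52
tcp_pos: [520.2, -100.7, 74.7]
eef_rot: [0.181, 3.136, 0.0]
ft_force: [0.3, -0.6, 0.2]
opening: 85.6
gripper_force: 0.0
```

Call:
{"method": "servo_tool", "body": {
  "steps": [0, 0, 0, 0, 0, 0, 0, 0, 0, 0, 0, 0],
  "claw": 0,
  "squeeze": 30
}}

```text
time_s: 3.9
tcp_pos: [520.2, -100.7, 74.9]
eef_rot: [0.182, 3.135, 0.0]
ft_force: [-2.2, -0.7, 4.7]
opening: 43.0
gripper_force: 5.1
```

Call:
{"method": "servo_tool", "body": {
  "steps": [0, 0, 0, 0, 0, 0, 0, 0, 0, 0, 0, 0, 0, 0, 0, 0],
  "claw": 1,
  "squeeze": 30
}}

```text
time_s: 4.4
tcp_pos: [520.7, -100.3, 75.4]
eef_rot: [0.181, 3.135, 0.001]
ft_force: [-1.8, 2.0, 10.6]
opening: 22.7
gripper_force: 32.2
```

```bash
python3 - <<'E'
from rel import *
import cv2
show(H(p,(p[3]-62,0,73)))
d=arm.snapshot("side");a=cv2.resize(d["pixels"][230:430,210:420,::-1],None,fx=3,fy=3,interpolation=cv2.INTER_CUBIC)
cv2.imwrite("pics/s2.png",cv2.convertScaleAbs(a,alpha=1.6))
E
```

```text
tool delta mm [0.3 0.2 2.4]
spin deg (world ccw) 0.03 tcp [ 520.7 -100.3   75.4] t 4.4 F [-1.8  2.  10.6] 22.688505169666357
holder-frame tcp -105.8 -0.3
```

View pics/s2.png

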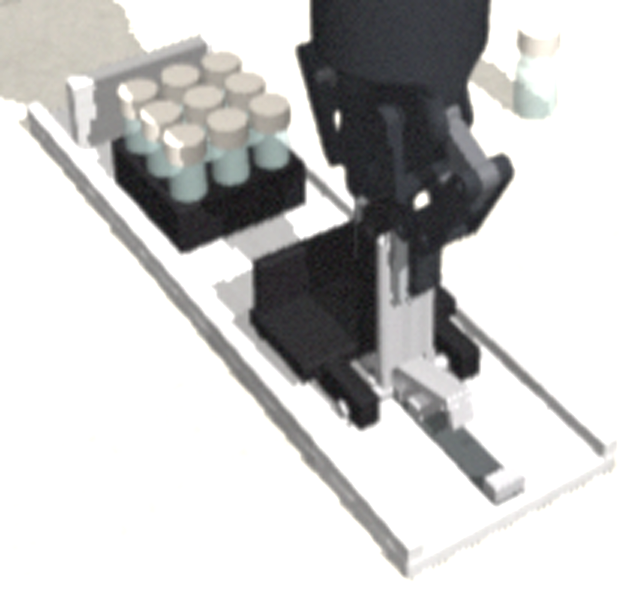

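Call:
{"method": "servo_tool", "body": {
  "steps": [0, 0.02, 0, 0, 0, 0.05, 0, 0, 0, 0.07, 0, 0, 0, 0.08, 0, 0, 0, 0.08, 0, 0, 0, 0.08, 0, 0, 0, 0.06, 0, 0, 0, 0.04, 0, 0, 0, 0.02, 0, 0]
}}

```text
time_s: 5.58
tcp_pos: [526.8, -51.4, 75.4]
eef_rot: [0.182, 3.134, -0.0]
ft_force: [-0.7, -2.0, 8.5]
opening: 22.3
gripper_force: 30.9
```

```bash
python3 - <<'E'
from rel import *
show(H(p,(p[3]-62,0,73)))
E
```

```text
tool delta mm [  0.6 -49.    2.4]
spin deg (world ccw) 0.07 tcp [526.8 -51.4  75.4] t 5.575 F [-0.7 -2.   8.5] 22.25952796299842
holder-frame tcp -56.5 -0.7
```

Call:
{"method": "servo_tool", "body": {
  "steps": [0, 0.03, 0, 0, 0, 0.04, 0, 0, 0, 0.04, 0, 0, 0, 0.03, 0, 0, 0, 0.02, 0, 0, 0, 0.02, 0, 0, 0, 0.02, 0, 0, 0, 0.02, 0, 0, 0, 0.02, 0, 0, 0, 0.02, 0, 0, 0, 0.02, 0, 0, 0, 0.02, 0, 0]
}}

```text
time_s: 7.08
tcp_pos: [530.3, -22.4, 75.5]
eef_rot: [0.184, 3.133, -0.001]
ft_force: [-0.1, -3.6, 8.1]
opening: 22.4
gripper_force: 30.0
```

Call:
{"method": "servo_tool", "body": {
  "steps": [0, 0.02, 0, 0, 0, 0.02, 0, 0, 0, 0.02, 0, 0, 0, 0.02, 0, 0, 0, 0.02, 0, 0, 0, 0.02, 0, 0, 0, 0.02, 0, 0, 0, 0.02, 0, 0]
}}

```text
time_s: 8.07
tcp_pos: [532.3, -6.6, 75.5]
eef_rot: [0.184, 3.133, -0.001]
ft_force: [0.9, -3.5, 8.4]
opening: 21.9
gripper_force: 30.0
```

Call:
{"method": "servo_tool", "body": {
  "steps": [0, 0.015, 0, 0, 0, 0.015, 0, 0, 0, 0.015, 0, 0, 0, 0.015, 0, 0, 0, 0.015, 0, 0, 0, 0.015, 0, 0, 0, 0.015, 0, 0]
}}

```text
time_s: 8.95
tcp_pos: [533.5, 3.8, 75.4]
eef_rot: [0.184, 3.133, -0.001]
ft_force: [1.6, -3.0, 7.8]
opening: 22.6
gripper_force: 30.0
```

Call:
{"method": "servo_tool", "body": {
  "steps": [0, 0.01, 0, 0, 0, 0.01, 0, 0]
}}

```text
time_s: 9.2
tcp_pos: [533.8, 5.8, 75.4]
eef_rot: [0.184, 3.133, -0.001]
ft_force: [-0.3, -3.7, 8.2]
opening: 22.3
gripper_force: 30.0
```

Call:
{"method": "servo_tool", "body": {
  "steps": [0, 0.01, 0, 0, 0, 0.01, 0, 0]
}}

```text
time_s: 9.45
tcp_pos: [534.1, 7.8, 75.5]
eef_rot: [0.184, 3.133, -0.001]
ft_force: [0.7, -3.3, 7.6]
opening: 22.6
gripper_force: 30.0
```

Free-running friction still; keep creeping until the force rises.

Call:
{"method": "servo_tool", "body": {
  "steps": [0, 0.01, 0, 0, 0, 0.01, 0, 0]
}}

```text
time_s: 9.7
tcp_pos: [534.3, 9.8, 75.5]
eef_rot: [0.184, 3.133, -0.001]
ft_force: [2.0, -3.8, 8.0]
opening: 22.2
gripper_force: 30.1
```

Call:
{"method": "servo_tool", "body": {
  "steps": [0, 0.01, 0, 0, 0, 0.005, 0, 0]
}}

```text
time_s: 9.95
tcp_pos: [534.5, 11.4, 75.5]
eef_rot: [0.184, 3.133, -0.001]
ft_force: [0.6, -3.8, 7.7]
opening: 22.4
gripper_force: 30.1
```

```bash
python3 - <<'E'
from rel import *
import cv2
show(H(p,(p[4]-80-62.5,0,73)))
d=arm.snapshot("side");a=cv2.resize(d["pixels"][220:370,215:395,::-1],None,fx=3.5,fy=3.5,interpolation=cv2.INTER_CUBIC)
cv2.imwrite("pics/s3.png",cv2.convertScaleAbs(a,alpha=1.8))
E
```

```text
tool delta mm [ 1.2 -1.7  2.5]
spin deg (world ccw) 0.12 tcp [534.5  11.4  75.5] t 9.95 F [ 0.6 -3.8  7.7] 22.35720541672407
holder-frame tcp 6.8 -1.2
```

View pics/s3.png

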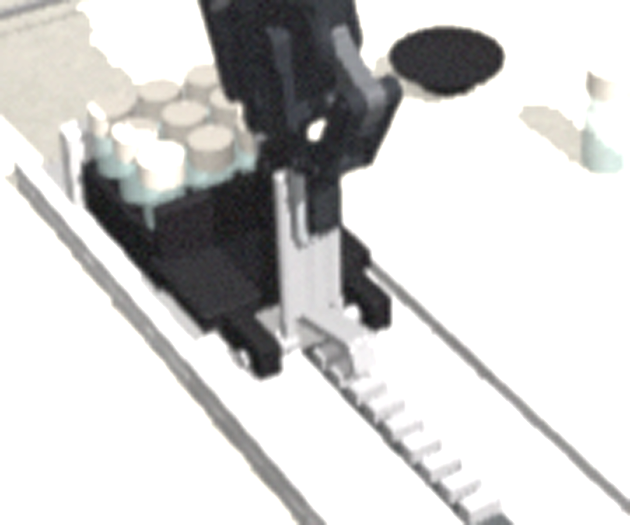

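Call:
{"method": "servo_tool", "body": {
  "steps": [0, 0.007, 0, 0, 0, 0.007, 0, 0]
}}

```text
time_s: 10.25
tcp_pos: [534.6, 12.7, 75.4]
eef_rot: [0.184, 3.133, -0.001]
ft_force: [0.2, -3.1, 7.2]
opening: 22.3
gripper_force: 30.1
```

Call:
{"method": "servo_tool", "body": {
  "steps": [0, 0.007, 0, 0, 0, 0.007, 0, 0]
}}

```text
time_s: 10.5
tcp_pos: [534.7, 13.5, 75.5]
eef_rot: [0.184, 3.133, -0.002]
ft_force: [0.4, -6.9, 8.5]
opening: 22.2
gripper_force: 29.0
```

Call:
{"method": "servo_tool", "body": {
  "steps": [0, 0.005, 0, 0, 0, 0.005, 0, 0]
}}

```text
time_s: 10.75
tcp_pos: [534.8, 13.5, 75.5]
eef_rot: [0.186, 3.133, -0.004]
ft_force: [-0.3, -8.1, 7.6]
opening: 22.2
gripper_force: 29.0
```

Call:
{"method": "servo_tool", "body": {
  "steps": [0, 0.007, 0, 0, 0, 0, 0, 0]
}}

```text
time_s: 11.0
tcp_pos: [534.7, 13.5, 75.5]
eef_rot: [0.187, 3.133, -0.005]
ft_force: [0.1, -8.5, 8.5]
opening: 22.3
gripper_force: 29.4
```

Call:
{"method": "servo_tool", "body": {
  "steps": [0, -0.015, 0, 0, 0, 0, 0, 0]
}}

```text
time_s: 11.25
tcp_pos: [534.7, 13.4, 75.5]
eef_rot: [0.185, 3.133, -0.002]
ft_force: [0.4, -5.8, 7.3]
opening: 22.2
gripper_force: 31.0
```

Call:
{"method": "servo_tool", "body": {
  "steps": [0, 0, 0, 0, 0, 0, 0, 0, 0, 0, 0, 0, 0, 0, 0, 0],
  "claw": -0.45
}}

```text
time_s: 11.75
tcp_pos: [533.3, 16.2, 74.3]
eef_rot: [0.18, 3.136, 0.001]
ft_force: [0.3, 0.0, 0.2]
opening: 61.8
gripper_force: 0.0
```

```bash
python3 - <<'E'
from rel import *
import cv2
show(H(p,(p[4]-80-62.5,0,73)))
d=arm.snapshot("side");pickle.dump(d,open("side4.pkl","wb"));a=cv2.resize(d["pixels"][220:370,215:395,::-1],None,fx=3.5,fy=3.5,interpolation=cv2.INTER_CUBIC)
cv2.imwrite("pics/s4.png",cv2.convertScaleAbs(a,alpha=1.5))
E
```

```text
tool delta mm [-0.5 -6.4  1.3]
spin deg (world ccw) -0.01 tcp [533.3  16.2  74.3] t 11.75 F [0.3 0.  0.2] 61.80510177245975
holder-frame tcp 11.4 0.5
```

View pics/s4.png

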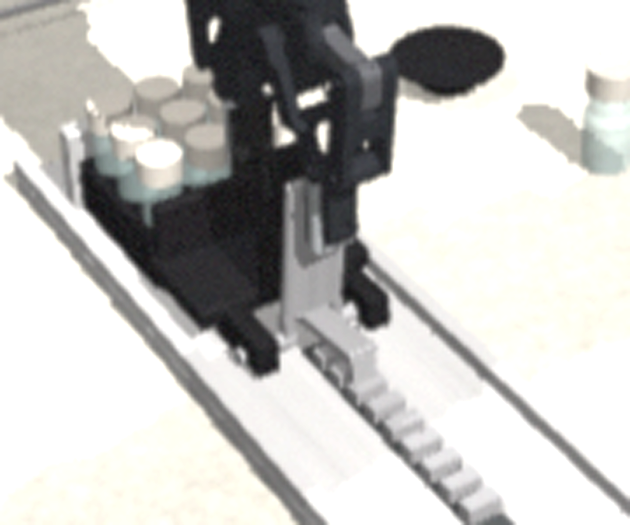

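Call:
{"method": "servo_tool", "body": {
  "steps": [0, -0.06, 0, 0, 0, -0.06, 0, 0, 0, -0.05, 0, 0, 0, -0.02, 0, 0, 0, 0, 0, 0]
}}

```text
time_s: 12.42
tcp_pos: [531.1, -3.4, 74.3]
eef_rot: [0.182, 3.136, 0.0]
ft_force: [-0.7, 0.6, 0.0]
opening: 61.6
gripper_force: 0.0
```

Call:
{"method": "servo_tool", "body": {
  "steps": [0, -0.01, 0, 0, 0, -0.01, 0, 0, 0, 0, 0, 0]
}}

```text
time_s: 12.8
tcp_pos: [530.9, -5.2, 74.3]
eef_rot: [0.181, 3.136, 0.0]
ft_force: [-0.9, 0.8, -0.5]
opening: 61.6
gripper_force: 0.0
```

Call:
{"method": "servo_tool", "body": {
  "steps": [0, -0.01, 0, 0, 0, -0.01, 0, 0, 0, 0, 0, 0]
}}

```text
time_s: 13.18
tcp_pos: [530.8, -5.9, 74.3]
eef_rot: [0.18, 3.136, 0.002]
ft_force: [1.2, 5.1, -1.7]
opening: 61.9
gripper_force: 2.7
```

Call:
{"method": "servo_tool", "body": {
  "steps": [0, -0.01, 0, 0, 0, 0, 0, 0]
}}

```text
time_s: 13.42
tcp_pos: [530.8, -6.1, 74.2]
eef_rot: [0.179, 3.136, 0.003]
ft_force: [1.2, 7.4, -2.5]
opening: 61.7
gripper_force: 3.7
```

Call:
{"method": "servo_tool", "body": {
  "steps": [0, -0.01, 0, 0, 0, 0, 0, 0]
}}

```text
time_s: 13.68
tcp_pos: [530.7, -6.9, 74.2]
eef_rot: [0.178, 3.136, 0.003]
ft_force: [0.4, 8.4, -1.3]
opening: 62.0
gripper_force: 3.9
```

Call:
{"method": "servo_tool", "body": {
  "steps": [0, -0.01, 0, 0, 0, 0, 0, 0]
}}

```text
time_s: 13.92
tcp_pos: [530.6, -8.3, 74.3]
eef_rot: [0.179, 3.136, 0.003]
ft_force: [1.0, 6.9, -1.4]
opening: 62.0
gripper_force: 3.4
```

Call:
{"method": "servo_tool", "body": {
  "steps": [0, -0.01, 0, 0, 0, 0, 0, 0]
}}

```text
time_s: 14.18
tcp_pos: [530.4, -9.4, 74.2]
eef_rot: [0.179, 3.136, 0.003]
ft_force: [0.5, 7.4, -1.5]
opening: 61.9
gripper_force: 3.2
```

Call:
{"method": "servo_tool", "body": {
  "steps": [0, -0.01, 0, 0, 0, 0, 0, 0]
}}

```text
time_s: 14.42
tcp_pos: [530.3, -10.4, 74.3]
eef_rot: [0.179, 3.136, 0.003]
ft_force: [0.5, 5.9, -1.5]
opening: 62.1
gripper_force: 3.3
```

Call:
{"method": "servo_tool", "body": {
  "steps": [0, -0.01, 0, 0, 0, 0, 0, 0]
}}

```text
time_s: 14.68
tcp_pos: [530.2, -11.4, 74.3]
eef_rot: [0.179, 3.136, 0.003]
ft_force: [1.4, 6.6, -0.5]
opening: 62.0
gripper_force: 3.2
```

Call:
{"method": "servo_tool", "body": {
  "steps": [0, -0.01, 0, 0, 0, 0, 0, 0]
}}

```text
time_s: 14.92
tcp_pos: [530.0, -12.4, 74.2]
eef_rot: [0.179, 3.136, 0.003]
ft_force: [1.6, 7.3, -1.5]
opening: 61.6
gripper_force: 3.2
```

Call:
{"method": "servo_tool", "body": {
  "steps": [0, -0.01, 0, 0, 0, 0, 0, 0]
}}

```text
time_s: 15.18
tcp_pos: [529.9, -13.5, 74.2]
eef_rot: [0.179, 3.136, 0.003]
ft_force: [0.2, 6.8, -1.1]
opening: 61.9
gripper_force: 3.2
```

Call:
{"method": "servo_tool", "body": {
  "steps": [0, -0.01, 0, 0, 0, 0, 0, 0]
}}

```text
time_s: 15.42
tcp_pos: [529.6, -16.2, 74.3]
eef_rot: [-0.181, -3.136, 0.0]
ft_force: [0.2, 0.9, 1.2]
opening: 61.8
gripper_force: 0.7
```

Call:
{"method": "servo_tool", "body": {
  "steps": [0, -0.01, 0, 0, 0, 0, 0, 0]
}}

```text
time_s: 15.68
tcp_pos: [529.5, -17.0, 74.3]
eef_rot: [-0.181, -3.136, -0.0]
ft_force: [0.4, 2.5, 0.2]
opening: 61.5
gripper_force: 1.5
```

Call:
{"method": "servo_tool", "body": {
  "steps": [0, -0.01, 0, 0, 0, 0, 0, 0]
}}

```text
time_s: 15.92
tcp_pos: [529.5, -17.1, 74.3]
eef_rot: [-0.18, -3.136, -0.002]
ft_force: [0.3, 5.7, -0.8]
opening: 62.1
gripper_force: 2.8
```

Call:
{"method": "servo_tool", "body": {
  "steps": [0, -0.01, 0, 0, 0, 0, 0, 0]
}}

```text
time_s: 16.18
tcp_pos: [529.5, -17.1, 74.2]
eef_rot: [0.179, 3.136, 0.003]
ft_force: [0.2, 7.7, -1.1]
opening: 62.0
gripper_force: 4.0
```

Call:
{"method": "servo_tool", "body": {
  "steps": [0, -0.01, 0, 0, 0, 0, 0, 0]
}}

```text
time_s: 16.42
tcp_pos: [529.5, -17.2, 74.2]
eef_rot: [0.178, 3.136, 0.005]
ft_force: [1.6, 9.8, -1.5]
opening: 62.4
gripper_force: 5.2
```

Call:
{"method": "servo_tool", "body": {
  "steps": [0, 0.05, 0, 0, 0, 0.05, 0, 0, 0, 0.03, 0, 0, 0, 0, 0, 0, 0, 0, -0.1, 0, 0, 0, -0.2, 0, 0, 0, -0.3, 0, 0, 0, -0.4, 0, 0, 0, -0.4, 0, -0.3, 0, -0.2, 0, 0, 0, 0, 0]
}}

```text
time_s: 17.8
tcp_pos: [563.0, -11.2, 236.9]
eef_rot: [0.182, 3.131, 0.001]
ft_force: [-0.9, 0.4, 0.2]
opening: 62.1
gripper_force: 0.0
```

```bash
python3 - <<'E'
from rel import *
import cv2
show(H(p,(p[4]-80-62.5,0,73)))
d=arm.snapshot("side");a=cv2.resize(d["pixels"][220:370,215:395,::-1],None,fx=3.5,fy=3.5,interpolation=cv2.INTER_CUBIC)
cv2.imwrite("pics/s5.png",cv2.convertScaleAbs(a,alpha=1.5))
E
```

```text
tool delta mm [ 32.9  17.2 163.7]
spin deg (world ccw) 0.07 tcp [563.  -11.2 236.9] t 17.8 F [-0.9  0.4  0.2] 62.05958052174972
holder-frame tcp -12.4 -32.0
```

View pics/s5.png

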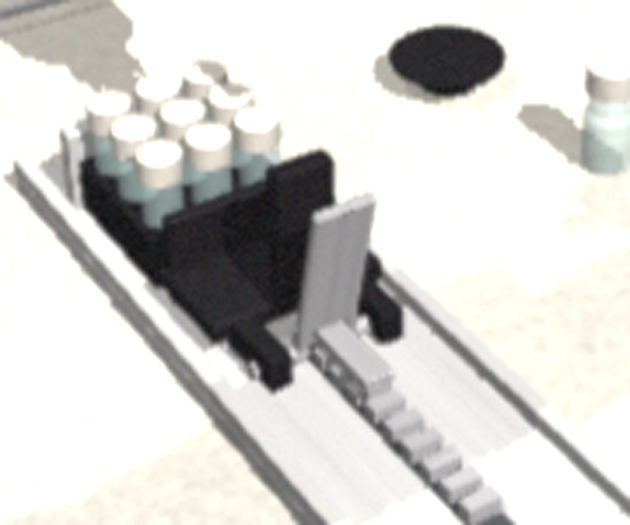

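```bash
python3 -c "
from plant import arm
print(arm.finish_job())"
```

```text
the job is handed in; nothing more can be done
None
```

The rack is home against the end plate and the jaw is locked in the first notch behind it, about 11 mm back. The lever is fully released with the pawl down, the robot is clear, and the job was handed in at about 18 s.

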